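# Press a bearing insert home with locking pliers

### The arm

A 7-joint arm with a two-finger parallel gripper is mounted at the origin on the work surface. World frame = base frame: x ahead of the robot, y to its left, z up, the work surface at z = 0. Lengths are in m, angles in rad, forces in N, time in s.
With the tool pointing down it reaches from about 0.4 to 0.85 m from the base axis. Payload 10.4 kg.
Tool frame: the origin (TCP) lies at the very end of the fingers, on their centre line; the grasp point (between the pads) lies 19 mm behind it; z points along the fingers, y is the line along which they close (so a half turn about z gives the same grasp; the last joint's range is limited). The gripper opens to 85 mm and grips with 20 to 120 N. Pads are 22 mm wide; open, the fingers measure 114 mm over their backs; the gripper's body (76 mm by 85 mm) begins 54 mm behind the grasp point. The pads swing forward as they close: fully open they stand 13 mm farther back than shut.
Start: joints at [-1.217, 0.332, -0.065, 1.46, 0.022, 1.35, -0.088], TCP at [0.23, 0.581, 0.231] pointing down, gripper open.
Joint ranges: [-2.6, 2.6], [-0.5, 2.12], [-1.47, 1.34], [0.16, 2.42], [-1.27, 4.41], [0.06, 2.06], [-2.6, 2.6]. Speed limits (rad/s): [2.22, 2.22, 2.79, 2.79, 3.14, 3.14, 3.14].

### API

Orientations are given as a unit quaternion [x, y, z, w].
In Python, from workcell import arm gives the robot as it stands. The module is installed in compiled form; this text tells all that it offers.
- The arm moves only by the tool play_rows, never from a script. Its argument "moves" is one flat list of numbers, 5 for each row, row after row: the opening, from -1 (shut) to 1 (fully open), then the shift along the tool's x, y, z in mm, then the turn about the tool's z in rad. In form: [fingers, tx, ty, tz, turn, fingers, tx, ty, tz, turn, ...]. A call has 1 to 12 rows; each row shifts and turns the commanded pose from where the row before left it, along the tool's axes as they then stand; what a row does not reach is not made up. A row lasts 1/10 s, in which the tool goes at most 50 mm and 8.59 degrees, less where a joint would pass 70% of its speed; a pose out of reach is approached as far as the arm can. A call is refused whole if a number of a shift passes 50 or a number of a turn 0.15, either way. A call with a gripper value outside its range is refused whole. The fingers move at their own pace and stop on an object; the grip force is fixed at half the most. Time passes only in rows, so rows that do not move let the fingers close. It gives the time, the measured TCP pose, the force, the opening and the grip force at its end, in the units of the state.
- arm.state(): the state, without advancing time (a new reading comes with each control period).
- arm.camera(name): name is "side" or "top" or "wrist"; returns a dict with "frame" (420x560x3 uint8, blue, green, red), "intrinsics" (3x3 intrinsics, pixels), "dist_coeffs" ([k1, k2, p1, p2, k3] as OpenCV has them; the pictures are not rectified), "camera_from_world" (4x4, takes a point from world to camera coordinates); the wrist camera has in their place "hand_eye" (4x4, takes a point from camera to tool coordinates, whose origin is the TCP and whose axes are the flange's). Camera axes: x right, y down, z forward; pixel columns grow to the right and rows downward; lengths in m; the calibration is good to about 2 mm. A picture is of the moment at which its call begins: read the wrist's pose just before it. There is no depth.
- arm.close_job(): hands the job in; it is judged then, once.
The state is a dict: "time_s": time; "q": joint angles; "dq": joint speeds; "effort": joint torques, N m; "position": TCP position; "orientation": TCP orientation; "wrist_force": force on the tool from outside, world axes, zero at the start; "wrist_torque": the same for the moment, N m; "opening": finger opening in m; "grip_force": force on a finger pad.
Only numpy, scipy, OpenCV 4.12 (cv2) and the standard library are available. Lean on these libraries where they do the work, as an engineer would, in place of code of your own. Each camera call takes 0.05 s, during which the arm holds its last target. There are 200 camera calls.

### The job

Two pairs of locking pliers are bolted to the breadboard; one is locked and finished, the other stands open with a flanged bearing insert standing proud of its black block. Squeeze the handles of the open pair together until they snap over centre and lock, so that the insert is pressed fully home, then pull the release lever (the upright pin at the handle ends) outwards, away from the fixed handle, so that the pliers spring open again. The insert must stay home.

Things in the scene. Friction and masses are not known exactly. Their poses are not given: they have to be found in the camera images.
- press_pliers: Open locking pliers, 250 mm long, flat, fixed on a black foot. Origin: on the board under the pivot; +x to the jaws, -x along the handles (roughly to the robot), z up. Bars lie 42 to 58 mm above the board, nothing under the handles past x = -0.08. Fixed handle: parallel to x, outer face at y = 18 mm, ends at x = -0.137. Black block 70 mm high at x = 0.065. The locked twin pair is not tracked.
- plier_handle (a joint): Angle (rad) of the moving handle, on the -y side, hinged at the pivot, ends at x = -0.147. 0: locked, parallel to x, outer face at y = -18 mm (36 mm over both handles). 0.18: sprung open on its stop; at x = -0.105, a good place to squeeze, its outer face is then 19 mm further out (55 mm over both). Squeezing there takes up to 20 N; below 0.03 it is over centre and goes to 0 and stays.
- release_lever (a joint): Lever (rad) between the handles, pinned to the moving one at x = -0.093, sprung to 0. Its end is an upright round pin, 12 mm thick, top 86 mm high, clear behind the handle ends; locked, it stands at x = -0.162, y = 0 of the pliers. Pulling it to -y (moving handle's side) turns it positive; after 10 to 20 mm, a few N, the handle springs open and the pin comes to rest 29 mm to -y of where it was.
- bearing_insert (a joint): How far (m) the steel flanged bearing insert (flange 24 mm wide) stands off the black block between the jaws, on its +y face: 0 is home, flange flat on the block; 0.007 to 0.010 at the start. The moving jaw presses it home as the handles close; friction of about 6 N keeps it where it is left.

How it is judged:
On the way, in this order (a step that is already met when the one before it is completed fails the run):
1. the handles are squeezed over centre and locked, with the insert pressed home (value of joint plier_handle below 0.015 rad and value of joint bearing_insert below 0.002 m), for 0.2 s.
2. the release lever is pulled outwards (value of joint release_lever above 0.05 rad), for 0.02 s.
At the end, for the whole second after the job is handed in: The pliers stand open again (handle above 0.13 rad, at rest), the release lever is back at rest (below 0.06 rad), and the insert is home (within 2 mm of its seat) (value of joint plier_handle above 0.13 rad and velocity of joint plier_handle between -0.05 and 0.05 rad/s and value of joint bearing_insert below 0.002 m and value of joint release_lever below 0.06 rad); the robot touches nothing.
It also fails if it takes over 42 s, if anything falls off the work surface, if the arm or the gripper's body presses on something with over 40 N, if the wrist force passes 120 N, or if a joint passes its speed limit or range.

## Working session

There is one attempt and no reset: what is moved stays moved. The work goes in short steps, Python scripts to look and compute and a tool call to move; the robot and the scene stay as the last step left them, time stands still between calls to the robot, and variables do not carry over. Pictures are saved under pics/ and viewed, at most 10 in all, crops included, and the job is handed in when it is done.

Besides the shell and the picture viewer there is one more tool, called by a JSON object that holds its "method" and its "body", one argument or row to a line. play_rows: Moves the arm, as the interface text tells. Its arguments: {"type":"object","properties":{"moves":{"type":"array"}},"required":["moves"]}

```bash
mkdir -p pics; cat > h.py <<'E'
import numpy as np, cv2
from workcell import arm
from scipy.spatial.transform import Rotation as R
def ray(c,px,st=None):
    p=cv2.undistortPoints(np.array([[px]],float),np.array(c["intrinsics"]),np.array(c["dist_coeffs"]))[0,0]
    if "hand_eye" in c:
        T=np.eye(4);T[:3,:3]=R.from_quat(st["orientation"]).as_matrix();T[:3,3]=st["position"]
        M=T@np.array(c["hand_eye"])
    else: M=np.linalg.inv(np.array(c["camera_from_world"]))
    return M[:3,3],M[:3,:3]@np.array([p[0],p[1],1])
def onplane(c,px,z,st=None):
    o,d=ray(c,px,st); return o+d*(z-o[2])/d[2]
E
python3 - <<'E'
from h import *
import pickle
st=arm.state(); print(st)
d={}
for n in("top","side","wrist"):
    c=arm.camera(n);d[n]=c;cv2.imwrite(f"pics/{n}0.png",c["frame"])
pickle.dump((st,d),open("c0.pkl","wb"))
E
```

```text
{'time_s': 0.0, 'q': array([-1.21657395,  0.33289685, -0.06471503,  1.46091918,  0.02159864,
        1.34989601, -0.08850642]), 'dq': array([ 1.26276127e-03,  3.77341019e-04, -3.39984019e-05, -1.17560800e-03,
       -8.00676946e-05,  4.96838762e-04, -1.28529832e-03]), 'effort': array([ 5.58630218e-04, -6.25468254e+01,  4.95485903e-02, -3.91579807e+01,
        1.62644841e-02,  1.02538057e-02,  2.32587939e-05]), 'position': array([0.22984087, 0.5808108 , 0.23051094]), 'orientation': array([ 1.87284635e-01,  9.82305430e-01, -7.04212635e-04, -1.04530448e-04]), 'wrist_force': array([-0.46869142, -0.22673124,  0.50990905]), 'wrist_torque': array([-0.08751497,  0.04142294, -0.02825228]), 'grip_force': 0.0, 'opening': 0.08492461337469724}
```

View pics/top0.png

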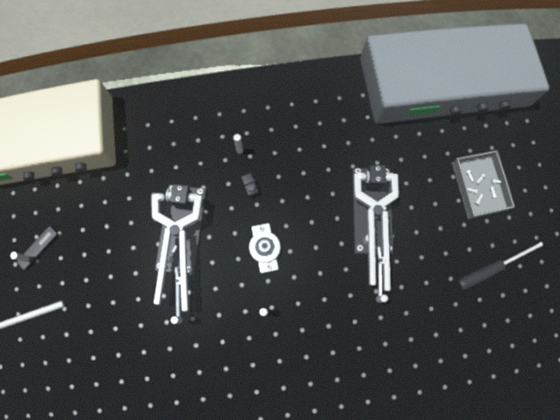

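View pics/side0.png

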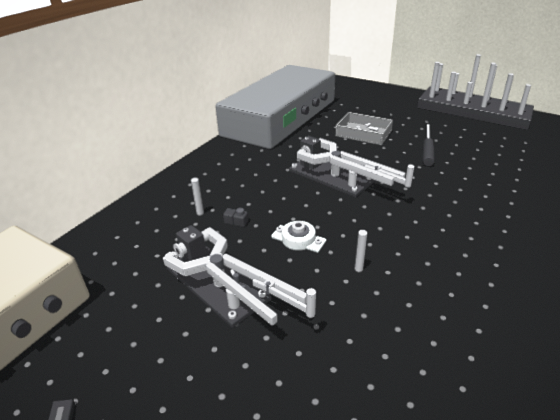

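The open pair is the left one in the top view: pivot about (175,228), handles ending near (157,302) and (183,308), pin at (175,320). The locked twin is at (378,210). I'll crop for finer points.

```bash
python3 - <<'E'
from h import *
import pickle
st,d=pickle.load(open("c0.pkl","rb"))
a=cv2.resize(d["top"]["frame"][175:335,130:230],None,fx=3.7,fy=3.7,interpolation=cv2.INTER_CUBIC)
b=cv2.resize(d["side"]["frame"][215:335,155:330],(400,274),interpolation=cv2.INTER_CUBIC)
o=np.zeros((592,780,3),np.uint8);o[:a.shape[0],:a.shape[1]]=a;o[:274,375:775]=b
w=cv2.resize(d["wrist"]["frame"],(400,300));o[285:585,375:775]=w
cv2.imwrite("pics/crop.png",o)
c=d["top"]
for p,z in [((175,228),.058),((157,302),.058),((183,308),.058),((175,320),.086),((180,193),.07),((384,298),.086)]: print(p,onplane(c,p,z).round(4))
E
```

```text
(175, 228) [0.6642 0.1536 0.058 ]
(157, 302) [0.536  0.2004 0.058 ]
(183, 308) [0.5193 0.1552 0.058 ]
(175, 320) [0.4998 0.1661 0.086 ]
(180, 193) [0.7248 0.1357 0.07  ]
(384, 298) [ 0.4845 -0.1927  0.086 ]
```

View pics/crop.png

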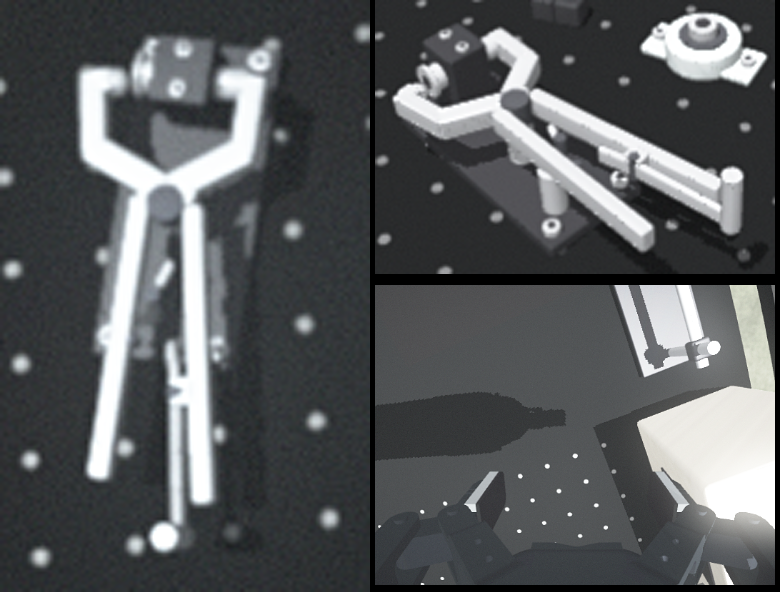

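Crop shows the pivot disc at (166,202), the fixed handle on the left from (137,205) to (98,475), and the moving handle on the right from (192,210) to (203,500). The lever pin is at (164,537) and the insert stands off the block at (143,65).

```bash
python3 - <<'E'
from h import *
import pickle
st,d=pickle.load(open("c0.pkl","rb"))
c=d["top"];P=lambda u,v,z:onplane(c,(130+u/3.7,175+v/3.7),z)[:2]
a,b=P(137,205,.058),P(98,475,.058);e,f=P(192,210,.058),P(203,500,.058);pv=P(166,202,.06);pin=P(164,537,.086)
y=lambda p,q:np.arctan2(*(p-q)[::-1])
psi=y(a,b);print(psi,y(e,f),pv,pin)
X=np.array([np.cos(psi),np.sin(psi)]);Y=np.array([-X[1],X[0]])
for n,p in(("a",a),("b",b),("e",e),("f",f),("pin",pin)):print(n,(p-pv)@X,(p-pv)@Y)
g=pv-.105*X
Rt=R.from_quat(st["orientation"]).as_matrix()
print("target",g,Rt.T@(np.r_[g,.20]-st["position"]),"tool y yaw",np.arctan2(-Rt[0,1],Rt[1,1]))
E
```

```text
-0.2515933060796259 -0.07543153645019413 [0.66091765 0.15379209] [0.49969584 0.16731069]
a -0.002729411608001582 0.014643538458997843
b -0.13513963241408247 0.01464353845899784
e -0.002242246184851477 -0.012978311613459241
f -0.14079338683390932 -0.03764137783740974
pin -0.15951148093749 -0.027042758544355606
target [0.55922336 0.17993157] [-0.45377431 -0.2515199   0.0308953 ] tool y yaw -0.37679441362298816
```

{"method": "play_rows", "body": {
  "moves": [1, -38, -21, 2.5, 0, 1, -38, -21, 2.5, 0, 1, -38, -21, 2.5, 0, 1, -38, -21, 2.5, 0, 1, -38, -21, 2.5, 0, 1, -38, -21, 2.5, 0, 1, -38, -21, 2.5, 0, 1, -38, -21, 2.5, 0, 1, -38, -21, 2.5, 0, 1, -38, -21, 2.5, 0, 1, -38, -21, 2.5, 0, 1, -36, -20, 2.5, 0]
}}

```text
time_s: 1.35
position: [0.5607, 0.179, 0.2011]
orientation: [0.187, 0.982, -0.0, 0.0]
wrist_force: [0.4, 0.6, -0.4]
opening: 0.0854
grip_force: 0.0
```

{"method": "play_rows", "body": {
  "moves": [1, 0, 0, 0, -0.06, 1, 0, 0, 0, -0.065, 1, 0, 0, 0, 0, 1, 0, 0, 0, 0]
}}

```text
time_s: 1.75
position: [0.5596, 0.1809, 0.2012]
orientation: [0.126, 0.992, -0.0, -0.0]
wrist_force: [-0.6, 0.1, 0.2]
opening: 0.0854
grip_force: 0.0
```

```bash
python3 - <<'E'
from h import *
import pickle
st=arm.state();c=arm.camera("wrist");cv2.imwrite("pics/w1.png",c["frame"]);pickle.dump((st,c),open("c1.pkl","wb"))
print(st["time_s"],st["position"],st["q"])
Rt=R.from_quat(st["orientation"]).as_matrix();print(np.arctan2(-Rt[0,1],Rt[1,1]),Rt.T@(np.r_[.5592,.1799,.2]-st["position"]))
E
```

```text
1.75 [0.55958131 0.18085323 0.20115417] [-0.59250135  0.26787208  0.24259247  1.61792617 -0.06687752  1.26422272
  0.97934933]
-0.2534342483966773 [ 0.00012977 -0.00101832  0.00115427]
```

View pics/w1.png

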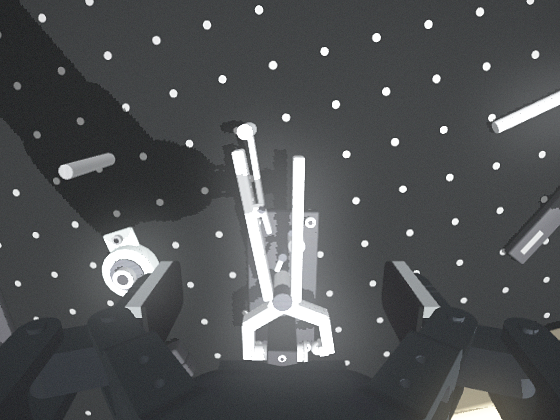

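Wrist view: fixed handle from (299,157) to (297,290), moving handle from (240,152) to (268,300), pivot at (283,301), pin top at (248,130). I'll refine the handle edges per row.

```bash
python3 - <<'E'
from h import *
import pickle
st,c=pickle.load(open("c1.pkl","rb"))
g=cv2.cvtColor(c["frame"],cv2.COLOR_BGR2GRAY)
pts=[]
for r in range(165,285,10):
    row=g[r]; print(r,[int(v) for v in row[288:312]]) if r in(175,235) else 0
    on=np.where(row[285:315]>215)[0]+285
    if len(on): l,h=on[0]-.5,on[-1]+.5; pts.append((r,l,h))
A=np.array([onplane(c,((l+h)/2,r),.058,st)[:2] for r,l,h in pts]);print([(r,l,h) for r,l,h in pts])
W=[np.linalg.norm(onplane(c,(l,r),.058,st)-onplane(c,(h,r),.058,st)) for r,l,h in pts];print(np.round(W,4))
k=np.polyfit(A[:,0],A[:,1],1);psi=np.arctan(k[0]);print("psi",psi,A[[0,-1]])
X=np.array([np.cos(psi),np.sin(psi)]);Y=np.array([-X[1],X[0]])
pv=onplane(c,(283,301),.06,st)[:2];pin=onplane(c,(248,130),.086,st)[:2]
print(pv,pin,"centre off",(A.mean(0)-pv)@Y,"pin",(pin-pv)@X,(pin-pv)@Y,"end",(onplane(c,(299,157),.058,st)[:2]-pv)@X)
E
```

```text
175 [105, 105, 100, 95, 147, 253, 255, 255, 255, 255, 255, 255, 255, 255, 255, 255, 251, 88, 97, 99, 99, 97, 99, 98]
235 [174, 193, 197, 194, 251, 255, 255, 255, 255, 255, 255, 255, 255, 255, 255, 183, 177, 177, 178, 179, 178, 177, 174, 176]
[(165, np.float64(292.5), np.float64(304.5)), (175, np.float64(292.5), np.float64(304.5)), (185, np.float64(292.5), np.float64(303.5)), (195, np.float64(292.5), np.float64(303.5)), (205, np.float64(292.5), np.float64(303.5)), (215, np.float64(291.5), np.float64(303.5)), (225, np.float64(291.5), np.float64(314.5)), (235, np.float64(291.5), np.float64(302.5)), (245, np.float64(288.5), np.float64(304.5)), (255, np.float64(291.5), np.float64(302.5)), (265, np.float64(290.5), np.float64(302.5)), (275, np.float64(290.5), np.float64(301.5))]
[0.0102 0.0102 0.0095 0.0095 0.0096 0.0106 0.0205 0.0099 0.0145 0.01
 0.0111 0.0102]
psi -0.26021738997453964 [[0.54026143 0.20015325]
 [0.63954568 0.17343331]]
[0.66198667 0.15513438] [0.50069906 0.16987555] centre off 0.012594058188820173 pin -0.15965047383545178 -0.027252889056107787 end -0.13598508281283697
```

{"method": "play_rows", "body": {
  "moves": [1, -0.5, 1.5, 30, 0.004, 1, 0, 0, 40, 0, 1, 0, 0, 40, 0, 1, 0, 0, 30, 0, 1, 0, 0, 20, 0, 1, 0, 0, 15, 0, 1, 0, 0, 0, 0, 1, 0, 0, 0, 0]
}}

```text
time_s: 2.6
position: [0.5611, 0.1823, 0.0271]
orientation: [0.128, 0.992, 0.0, 0.0]
wrist_force: [0.7, -0.2, -0.2]
opening: 0.0855
grip_force: 0.0
```

No contact on the way down. Closing now.

{"method": "play_rows", "body": {
  "moves": [0.3, 0, 0, 0, 0, 0, 0, 0, 0, 0, -0.2, 0, 0, 0, 0, -0.4, 0, 0, 0, 0, -0.6, 0, 0, 0, 0, -0.6, 0, 0, 0, 0, -0.6, 0, 0, 0, 0, -0.6, 0, 0, 0, 0]
}}

```text
time_s: 3.4
position: [0.5617, 0.182, 0.0284]
orientation: [0.128, 0.992, 0.001, 0.001]
wrist_force: [-1.2, -1.7, 6.2]
opening: 0.0331
grip_force: 66.7
```

```bash
python3 - <<'E'
from h import *
st=arm.state();c=arm.camera("wrist");t=arm.camera("top");cv2.imwrite("pics/w2.png",np.vstack([c["frame"][:330],cv2.resize(t["frame"][175:335,130:270],(560,270),interpolation=3)]) if 0 else c["frame"])
print(st["time_s"],st["position"],st["wrist_force"],st["opening"],st["grip_force"])
E
```

```text
3.4 [0.56168332 0.18196931 0.02841321] [-1.22209972 -1.72625819  6.22852499] 0.03308682479474658 66.72542452812195
```

View pics/w2.png

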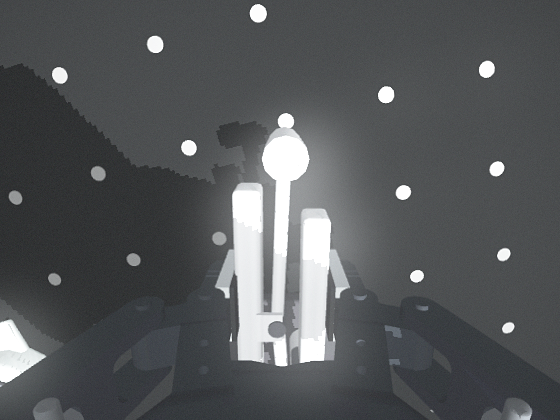

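The handles look parallel, with the pin centred between them at (286,158). I'll hold briefly, open, rise and check.

{"method": "play_rows", "body": {
  "moves": [-0.6, 0, 0, 0, 0, -0.6, 0, 0, 0, 0, -0.6, 0, 0, 0, 0, 1, 0, 0, 0, 0, 1, 0, 0, 0, 0, 1, 0, 0, 0, 0, 1, 0, 0, 0, 0, 1, 0, 0, 0, 0, 1, 0, 0, -40, 0, 1, 0, 0, -50, 0, 1, 0, 0, -50, 0, 1, 0, 0, 0, 0]
}}

```text
time_s: 4.7
position: [0.5641, 0.1832, 0.1739]
orientation: [0.128, 0.992, 0.003, 0.005]
wrist_force: [0.2, -0.3, -0.6]
opening: 0.0852
grip_force: 0.0
```

```bash
python3 - <<'E'
from h import *
import pickle
arm.camera("side")
st=arm.state();c=arm.camera("wrist");t=arm.camera("top");s=arm.camera("side");pickle.dump((st,c,t,s),open("c3.pkl","wb"))
b=cv2.resize(s["frame"][215:335,155:330],(400,274),interpolation=3)
o=np.zeros((420,790,3),np.uint8);o[:,:390]=c["frame"][:,100:490];o[:274,390:]=b;cv2.imwrite("pics/w3.png",o)
print(st["time_s"],st["position"],st["wrist_force"],st["opening"])
E
```

```text
4.75 [0.56259291 0.18282314 0.17028804] [-0.01318564 -0.5169866  -0.14320279] 0.08536103321797521
```

View pics/w3.png

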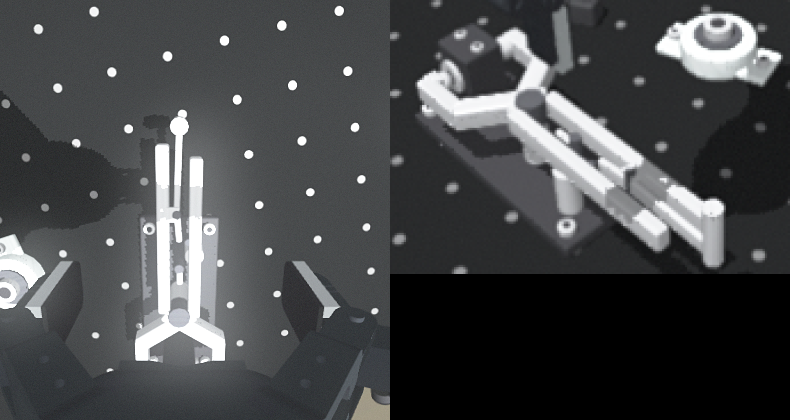

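Locked and holding, and the insert flange is flush. The pin top is at (279,127) in the full wrist frame.

```bash
python3 - <<'E'
from h import *
import pickle
st,c,t,s=pickle.load(open("c3.pkl","rb"))
p=onplane(c,(279,127),.086,st);psi=-.257;Y=np.array([-np.sin(psi),np.cos(psi)]);X=np.array([Y[1],-Y[0]])
print(p)
p=.5*(p[:2]+[.5053,.1964])
g=p+.032*Y-.003*X
Rt=R.from_quat(arm.state()["orientation"]).as_matrix()
print(g,Rt.T@(np.r_[g,.066]-arm.state()["position"])*1000, Rt)
E
```

```text
[0.50659113 0.19574916 0.086     ]
[0.51117786 0.22778614] [58.62469885 32.11656413 99.26685849] [[-9.67508983e-01  2.52831482e-01 -1.61507542e-03]
 [ 2.52832670e-01  9.67509850e-01 -5.75705889e-04]
 [ 1.41704481e-03 -9.65344450e-04 -9.99998530e-01]]
```

{"method": "play_rows", "body": {
  "moves": [-1, 30, 16, 0, 0, -1, 28.5, 16, 0, 0, -1, 0, 0, 0, 0, -1, 0, 0, 0, 0, -1, 0, 0, 30, 0, -1, 0, 0, 30, 0, -1, 0, 0, 25, 0, -1, 0, 0, 12, 0, -1, 0, 0, 0, 0, -1, 0, 0, 0, 0]
}}

```text
time_s: 5.9
position: [0.5128, 0.2275, 0.0699]
orientation: [0.128, 0.992, 0.0, 0.0]
wrist_force: [-1.0, -0.2, 0.3]
opening: 0.0002
grip_force: 0.0
```

{"method": "play_rows", "body": {
  "moves": [-1, 0, -3, 0, 0, -1, 0, -3, 0, 0, -1, 0, -3, 0, 0, -1, 0, -3, 0, 0, -1, 0, 0, 0, 0]
}}

```text
time_s: 6.4
position: [0.5091, 0.2157, 0.0696]
orientation: [0.128, 0.992, 0.0, 0.0]
wrist_force: [-0.2, 0.3, -0.0]
opening: -0.0001
grip_force: 0.0
```

{"method": "play_rows", "body": {
  "moves": [-1, 0, -2, 0, 0, -1, 0, -2, 0, 0, -1, 0, -2, 0, 0, -1, 0, -2, 0, 0, -1, 0, 0, 0, 0]
}}

```text
time_s: 6.9
position: [0.507, 0.2082, 0.0693]
orientation: [0.128, 0.992, 0.0, -0.0]
wrist_force: [-0.2, 0.7, -0.3]
opening: 0.0002
grip_force: 0.3
```

{"method": "play_rows", "body": {
  "moves": [-1, 0, -2, 0, 0, -1, 0, -2, 0, 0, -1, 0, -2, 0, 0, -1, 0, 0, 0, 0]
}}

```text
time_s: 7.3
position: [0.5055, 0.2023, 0.0693]
orientation: [0.128, 0.992, -0.0, -0.0]
wrist_force: [0.7, -0.1, 0.5]
opening: 0.0
grip_force: 0.3
```

```bash
python3 - <<'E'
from h import *
c=arm.camera("wrist");s=arm.camera("side")
b=cv2.resize(s["frame"][195:335,175:345],(400,330),interpolation=3)
o=np.zeros((420,790,3),np.uint8);o[:,:390]=c["frame"][:,100:490];o[:330,390:]=b;cv2.imwrite("pics/w4.png",o)
print(arm.state()["wrist_force"])
E
```

```text
[-0.05699266  0.10246016 -0.04068448]
```

View pics/w4.png

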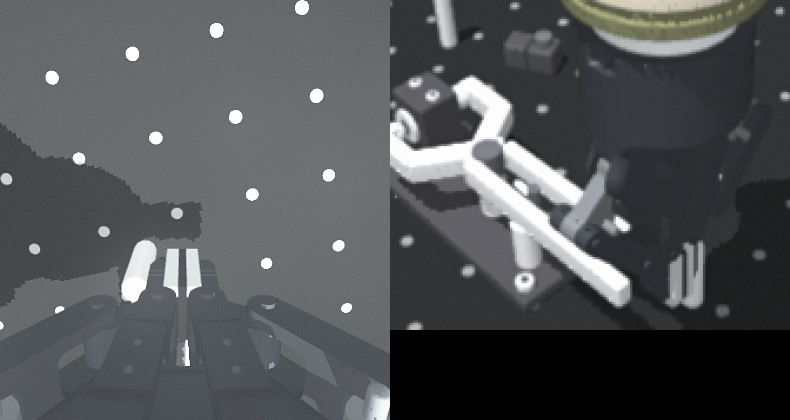

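The pin at (140,270) now stands clear of the fingertips and the handles look spread, so the pliers seem to have sprung open. I'll back off, lift and check.

{"method": "play_rows", "body": {
  "moves": [-1, 0, 4, 0, 0, -1, 0, 0, -30, 0, -1, 0, 0, -40, 0, -1, 0, 0, -40, 0, -1, 10, 0, -30, 0, -1, 30, 20, 0, 0, -1, 30, 20, 0, 0, -1, 0, 0, 0, 0, -1, 0, 0, 0, 0]
}}

```text
time_s: 8.3
position: [0.4486, 0.2635, 0.2094]
orientation: [0.127, 0.992, -0.0, 0.0]
wrist_force: [0.4, -0.3, 0.7]
opening: -0.0001
grip_force: 0.0
```

```bash
python3 - <<'E'
from h import *
c=arm.camera("top");s=arm.camera("side")
a=cv2.resize(c["frame"][175:335,130:230],None,fx=3.7,fy=3.7,interpolation=cv2.INTER_CUBIC)
b=cv2.resize(s["frame"][215:335,155:330],(400,274),interpolation=3)
o=np.zeros((592,780,3),np.uint8);o[:a.shape[0],:a.shape[1]]=a;o[:274,375:775]=b;cv2.imwrite("pics/w5.png",o)
print(arm.state()["wrist_force"],arm.state()["position"])
E
```

```text
[ 0.72595857 -0.05116161  1.30756804] [0.44955358 0.26213405 0.20921196]
```

View pics/w5.png

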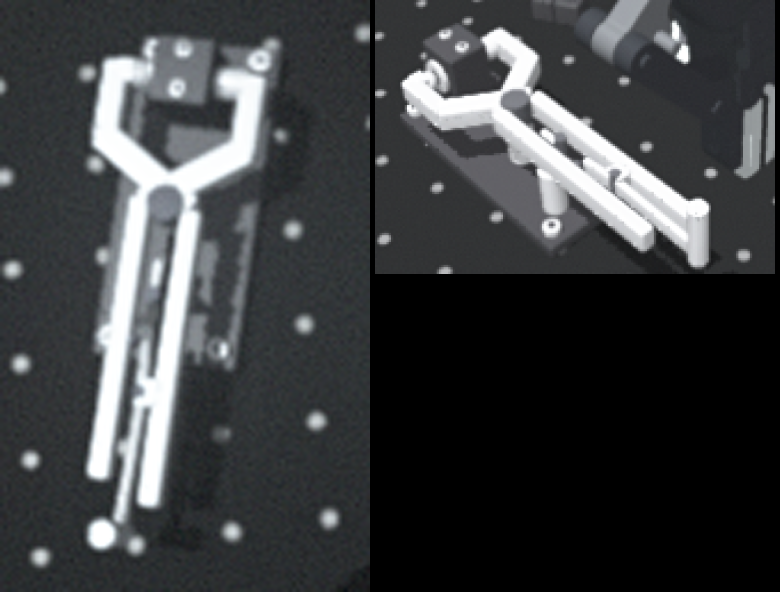

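Still locked: the handles are parallel and the pin is at (102,534) in the crop, so the fingers had not pushed far enough. I'll measure the pin again.

```bash
python3 - <<'E'
from h import *
c=arm.camera("top");st=arm.state()
p=onplane(c,(130+102/3.7,175+534/3.7),.086)[:2];print(p)
psi=-.257;Y=np.array([-np.sin(psi),np.cos(psi)]);X=np.array([Y[1],-Y[0]]);pv=np.array([.662,.1551])
print((p-pv)@X,(p-pv)@Y,"tool was",(np.array([.5055,.2023])-pv)@X,(np.array([.5055,.2023])-pv)@Y,st["opening"])
E
```

```text
[0.50478354 0.19602184]
-0.1624545058813453 -0.0003834807405867507 tool was -0.16335735696628295 0.005870598350290584 -7.81282405820058e-05
```

```bash
python3 - <<'E'
from h import *
import pickle
st,c,t,s=pickle.load(open("c3.pkl","rb"))
st["position"]=np.array([.5055,.2023,.0693]);st["orientation"]=np.array([.128,.9918,0,0])
psi=-.257;Y=np.array([-np.sin(psi),np.cos(psi)]);X=np.array([Y[1],-Y[0]]);pv=np.array([.662,.1551])
for px in((245,250),(230,292)):
  for z in(.086,.05):
    p=onplane(c,px,z,st)[:2];print(px,z,(p-pv)@X,(p-pv)@Y)
E
```

```text
(245, 250) 0.086 -0.17805634511937557 -0.009098502789087639
(245, 250) 0.05 -0.16254804281928398 -0.0133313581947468
(230, 292) 0.086 -0.15903048045162316 -0.015992961608639195
(230, 292) 0.05 -0.1380956802458489 -0.022192233100949362
```

The pin had been pushed about 15 mm, just short of release, and then it sprang back. I'll repeat with a longer pull.

{"method": "play_rows", "body": {
  "moves": [-1, -35, -9, 0, 0, -1, -35, -9, 0, 0, -1, 0, 0, 40, 0, -1, 0, 0, 40, 0, -1, 0, 0, 40, 0, -1, 0, 0, 18, 0, -1, 0, 0, 0, 0, -1, 0, 0, 0, 0]
}}

```text
time_s: 9.25
position: [0.5129, 0.2273, 0.0719]
orientation: [0.128, 0.992, -0.0, 0.0]
wrist_force: [0.1, -0.6, -0.5]
opening: 0.0
grip_force: 0.0
```

{"method": "play_rows", "body": {
  "moves": [-1, 0, -4, 0, 0, -1, 0, -4, 0, 0, -1, 0, -4, 0, 0, -1, 0, -3, 0, 0, -1, 0, -3, 0, 0, -1, 0, -3, 0, 0, -1, 0, -3, 0, 0, -1, 0, -3, 0, 0, -1, 0, -3, 0, 0, -1, 0, -2, 0, 0, -1, 0, 0, 0, 0, -1, 0, 0, 0, 0]
}}

```text
time_s: 10.45
position: [0.5039, 0.1968, 0.0712]
orientation: [0.128, 0.992, -0.0, -0.0]
wrist_force: [-0.5, 0.6, 0.6]
opening: -0.0
grip_force: 0.0
```

```bash
python3 - <<'E'
from h import *
st=arm.state();c=arm.camera("side");t=arm.camera("wrist")
b=cv2.resize(c["frame"][195:335,175:345],(400,330),interpolation=3)
o=np.zeros((420,790,3),np.uint8);o[:,:390]=t["frame"][:,100:490];o[:330,390:]=b;cv2.imwrite("pics/w6.png",o)
psi=-.257;Y=np.array([-np.sin(psi),np.cos(psi)]);X=np.array([Y[1],-Y[0]]);pv=np.array([.662,.1551]);d=st["position"][:2]-pv
print(st["time_s"],d@X,d@Y,st["position"][2],st["wrist_force"])
E
```

```text
10.45 -0.1635103625751992 0.0001182598474463074 0.07120864900573226 [-0.54574687  0.56649309  0.64499006]
```

View pics/w6.png

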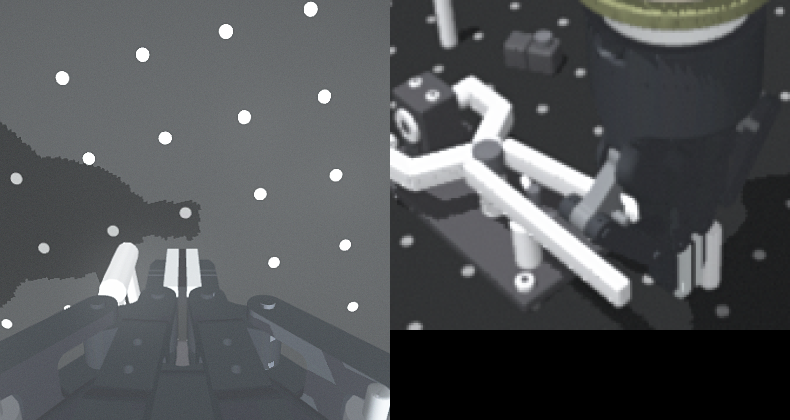

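The pin has moved further out, to (125,250), the jaw arm has swung away from the insert, and the handles are spread. I'll lift away and verify.

{"method": "play_rows", "body": {
  "moves": [-1, 0, 4, 0, 0, -1, 0, 0, -30, 0, -1, 0, 0, -40, 0, -1, 0, 0, -40, 0, -1, 10, 0, -30, 0, -1, 30, 20, 0, 0, -1, 30, 20, 0, 0, -1, 0, 0, 0, 0, -1, 0, 0, 0, 0, -1, 0, 0, 0, 0]
}}

```text
time_s: 11.55
position: [0.4481, 0.2564, 0.2113]
orientation: [0.128, 0.992, -0.0, 0.0]
wrist_force: [-0.0, -0.3, -0.7]
opening: 0.0001
grip_force: 0.0
```

```bash
python3 - <<'E'
from h import *
c=arm.camera("top");s=arm.camera("side")
a=cv2.resize(c["frame"][175:335,130:230],None,fx=3.7,fy=3.7,interpolation=cv2.INTER_CUBIC)
b=cv2.resize(s["frame"][215:335,155:330],(400,274),interpolation=3)
o=np.zeros((592,780,3),np.uint8);o[:a.shape[0],:a.shape[1]]=a;o[:274,375:775]=b;cv2.imwrite("pics/w7.png",o)
print(arm.state()["wrist_force"],arm.state()["position"])
E
```

```text
[-0.98199622  0.15827227  0.25342672] [0.44813989 0.25624885 0.21121307]
```

View pics/w7.png

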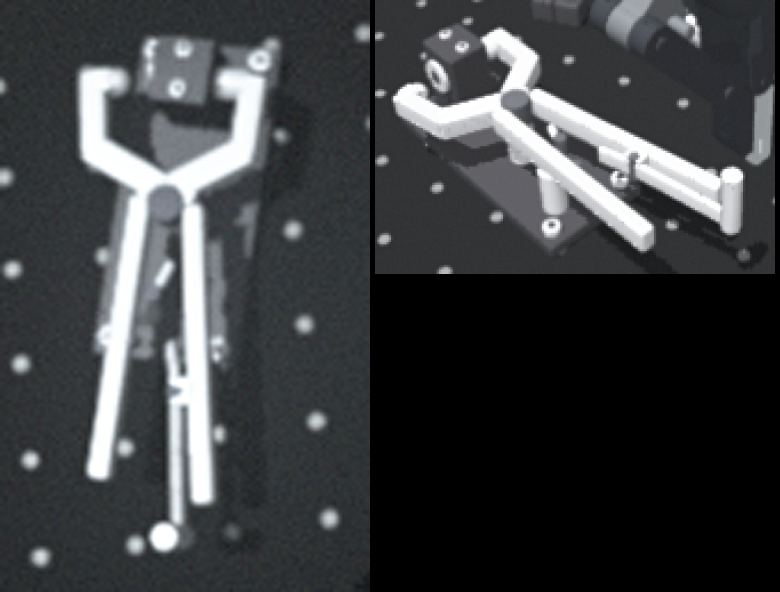

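The pliers are open again: the handle end is at (203,500) and the pin is back at (164,537), the same as at the start. The insert flange lies flat on the block at (150,62). Handing in.

```bash
python3 -c "
from workcell import arm
print(arm.close_job())"
```

```text
the job is handed in; nothing more can be done
None
```

The pliers were squeezed until they locked, which pressed the insert home. The release lever then took two pulls (the first stopped short) to spring them open with the insert still flush in the last picture; the job is handed in, but no verdict came back.

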